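Cover the cakes for the night from a stack of covers

TASK

Closing time: take the stack of steel covers apart and cover the three cakes for the night, each with the cover that fits it: the small one for the cookie, the tall one for the bundt cake, the wide low one for the tart. Set every cover down gently so that it stands flat on the plate, inside the plate's rim, without pressing on the cake or shifting it.

Things in the scene. Friction and masses are not known exactly. Their poses are not given: they have to be found in the camera images.
- cover_small: Round steel cake cover, hollow, open below: outer diameter 92 mm, inside 85 mm wide and 44 mm high, 48 mm from rim to flat top, about 160 g. Round brass knob on the centre of the top, 28 mm wide, 32 mm high (grip it 9 to 29 mm above the flat top; narrower neck below). Origin: centre of the open lower rim; z up. Top of the stack: stands on the medium cover, whose knob is inside it.
- cover_medium: Round steel cake cover, hollow, open below: outer diameter 130 mm, inside 123 mm wide and 100 mm high, 104 mm from rim to flat top, about 280 g. Round brass knob on the centre of the top, 28 mm wide, 32 mm high (grip it 9 to 29 mm above the flat top; narrower neck below). Origin: centre of the open lower rim; z up. The tall one: stands on the large cover, whose knob is inside it.
- cover_large: Round steel cake cover, hollow, open below: outer diameter 144 mm, inside 137 mm wide and 56 mm high, 60 mm from rim to flat top, about 280 g. Round brass knob on the centre of the top, 28 mm wide, 32 mm high (grip it 9 to 29 mm above the flat top; narrower neck below). Origin: centre of the open lower rim; z up. The wide low one: bottom of the stack, on the counter.
- plate_small: Flat round white stoneware plate, fixed to the counter, with the cookie on it: outer diameter 120 mm, flat floor 6 mm above its underside, upright rim rising 7 mm above the floor, 110 mm inner diameter. The small cover stands inside this rim with 9 mm to spare all round. Origin: centre of its underside, on the counter; z up.
- plate_medium: Flat round white stoneware plate, fixed to the counter, with the chocolate bundt cake on it: outer diameter 158 mm, flat floor 6 mm above its underside, upright rim rising 7 mm above the floor, 148 mm inner diameter. The medium (tall) cover stands inside this rim with 9 mm to spare all round. Origin: centre of its underside, on the counter; z up.
- plate_large: Flat round white stoneware plate, fixed to the counter, with the tart on it: outer diameter 172 mm, flat floor 6 mm above its underside, upright rim rising 7 mm above the floor, 162 mm inner diameter. The large (wide, low) cover stands inside this rim with 9 mm to spare all round. Origin: centre of its underside, on the counter; z up.
- cookie: Loose chocolate chip cookie, 68 mm across and 15 mm high, lying in the middle of the small plate. Origin: centre of its underside.
- bundt: Loose mini chocolate bundt cake with pink icing on a gold card, 104 mm across the card and 84 mm high, in the middle of the medium plate. Origin: centre of its underside.
- tart: Loose tartlet with a yellow curd middle and a crown of piped cream, 108 mm across and 44 mm high, in the middle of the large plate. Origin: centre of its underside.
Things that resemble listed ones, but are neither listed nor needed, are in the scene too. What is shaped like the cookie but black is not meant.

How it is judged:
By the outcome, as a careful person would: the job done as asked, in the order asked, and still so for the second after the job is handed in, with the robot touching nothing.
It also fails if it takes over 96 s, if anything falls off the work surface, if the arm or the gripper's body presses on something with over 40 N, if the wrist force passes 120 N, or if a joint passes its speed limit or range.

ROBOT

A 6-joint arm with a two-finger parallel gripper is mounted at the origin on a cart in front of the work surface, level with it; the furniture and walls round the work are solid. World frame = base frame: x ahead of the robot, y to its left, z up, the work surface at z = 0. Lengths are in m, angles in degrees, forces in N, time in s.
With the tool pointing down it reaches from about 0.4 to 0.825 m from the base axis. Payload 7 kg.
Tool frame: the origin (TCP) lies on the centre line of the jaws, within the pads' length; the fingertips stand 19 mm ahead of it and the grasp point (between the pads) is the TCP; z points along the fingers, y is the line along which they close (so a half turn about z gives the same grasp; the last joint's range is limited). The gripper opens to 88 mm and grips with 3 to 60 N. Pads are 19 mm wide; open, the fingers measure 130 mm over their backs; the gripper's body (78 mm by 193 mm) begins 47 mm behind the grasp point.
Start: joints at [87.153, 20.546, 0.682, 0, -70.136, -16.507], TCP at [0.224, 0.637, 0.246] pointing down, gripper open.
Joint ranges: [-176.03, 176.03], [-82.01, 121.73], [-58.28, 71.71], [-173.87, 95.51], [-174.79, -0.11], [-173.66, 173.66]. Speed limits (degrees/s): [136.94, 136.94, 172.46, 180, 180, 180].

INTERFACE

Orientations are given as [roll, pitch, yaw] about the fixed x, y, z axes, in that order (R = Rz(yaw) Ry(pitch) Rx(roll)).
In Python, from plant import get_state, capture, close_job gives the robot as it stands.
- The arm moves only by the tool apply_moves, never from a script. Its argument "targets" is a list of rows, each a list of 7 numbers: the opening, from 0 (shut) to 1 (fully open), then the shift along the tool's x, y, z normalised to -1 to 1, where 1 is 1000 mm, then the turn, a rotation vector about the tool's x, y, z normalised to -1 to 1, where 1 is 90 degrees. In form: [[claw, tx, ty, tz, ax, ay, az], ...]. A call has 1 to 20 rows; each row shifts and turns the commanded pose from where the row before left it, along the tool's axes as they then stand; what a row does not reach is not made up. A row lasts 1/12 s, in which the tool goes at most 41.7 mm and 7.16 degrees, less where a joint would pass 70% of its speed; a pose out of reach is approached as far as the arm can. A call with a number of a shift or a turn outside -1 to 1 is refused whole. A call with a gripper value outside its range is refused whole. The fingers move at their own pace and stop on an object; "newtons" is the grip in N (left out, the last holds). Time passes only in rows, so rows that do not move let the fingers close. It gives the time, the measured TCP pose, the force, the opening and the grip force at its end, in the units of the state.
- get_state(): the state, without advancing time (a new reading comes with each control period).
- capture(name): name is "scene" or "top" or "wrist"; returns a dict with "frame" (400x640x3 uint8, red, green, blue), "range_z" (400x640 float32, m along the optical axis (not along the pixel's ray), 0 where there is no reading), "camera_matrix" (3x3 intrinsics, pixels), "T" (4x4, takes a point from camera to world coordinates). Camera axes: x right, y down, z forward; pixel columns grow to the right and rows downward; lengths in m; the calibration is good to about 2 mm. The wrist camera is an equidistant fisheye: a pixel r from the principal point sees the ray r / f radians off the axis. A picture is of the moment at which its call begins.
- close_job(): hands the job in; it is judged then, once.
The state is a dict: "time_s": time; "joints": joint angles; "qd": joint speeds; "joint_torque": joint torques, N m; "tcp_pos": TCP position; "eef_rot": TCP orientation; "contact_force": force on the tool from outside, world axes, zero at the start; "moment": the same for the moment, N m; "gripper_width": finger opening in m; "gripper_force": force on a finger pad.
Only numpy, scipy, OpenCV 4.12 (cv2) and the standard library are available. Lean on these libraries where they do the work, as an engineer would, in place of code of your own. Each camera call takes 0.05 s, during which the arm holds its last target. There are 200 camera calls.

## Working session

There is one attempt and no reset: what is moved stays moved. The work goes in short steps, Python scripts to look and compute and a tool call to move; the robot and the scene stay as the last step left them, time stands still between calls to the robot, and variables do not carry over. Pictures are saved under pics/ and viewed, at most 14 in all, crops included, and the job is handed in when it is done.

Besides the shell and the picture viewer there is one more tool, called after "Call:" as name(argument=value, ...) on one line, values as JSON. apply_moves: Moves the arm, as the interface text tells. Scaled input: -1 to 1 covers 1000 mm each way for a shift and 90 degrees each way for a turn. Its arguments: {"type":"object","properties":{"targets":{"type":"array","items":{"type":"array","items":{"type":"number"}}},"newtons":{"type":"number"}},"required":["targets"]}

```bash
mkdir -p pics; ls; python3 - <<'E'
from plant import get_state, capture
import cv2,numpy as np
s=get_state();print(s)
for n in("scene","top"):
    c=capture(n);cv2.imwrite(f"pics/{n}0.png",c["frame"][:,:,::-1]);print(n,c["camera_matrix"].tolist(),np.round(c["T"],3).tolist())
E
```

```text
pics
{'time_s': 0.0, 'joints': array([ 8.71545780e+01,  2.05902626e+01,  6.35781998e-01, -1.95783490e-02,
       -7.01346181e+01, -1.65054314e+01]), 'qd': array([-0.03863725, -0.0161284 , -0.03359678,  0.05226736,  0.0116494 ,
        0.00044629]), 'joint_torque': array([-4.89119520e-04, -5.82713056e+01,  2.93052810e+01,  6.99779972e+00,
        6.86680040e-03, -1.43165621e-04]), 'tcp_pos': array([0.2235544 , 0.63644595, 0.24465284]), 'eef_rot': array([ 1.79909343e+02, -7.66916853e-03, -1.93575146e+01]), 'contact_force': array([ 0.41116983,  0.33854195, -0.63732772]), 'moment': array([ 0.05868889, -0.04211052,  0.01431023]), 'gripper_force': 0.0, 'gripper_width': 0.08764061629171116}
scene [[380.23893702455854, 0.0, 315.8823987047612], [0.0, 380.23893702455854, 202.29817370324503], [0.0, 0.0, 1.0]] [[0.476, -0.625, 0.619, 0.009], [-0.879, -0.325, 0.349, -0.293], [-0.017, -0.71, -0.704, 0.724], [0.0, 0.0, 0.0, 1.0]]
top [[489.7583687423494, 0.0, 310.7284744111281], [0.0, 489.7583687423494, 208.80405018985547], [0.0, 0.0, 1.0]] [[-0.005, -0.998, 0.064, 0.489], [-1.0, 0.006, 0.008, 0.003], [-0.009, -0.064, -0.998, 1.384], [0.0, 0.0, 0.0, 1.0]]
```

View pics/scene0.png

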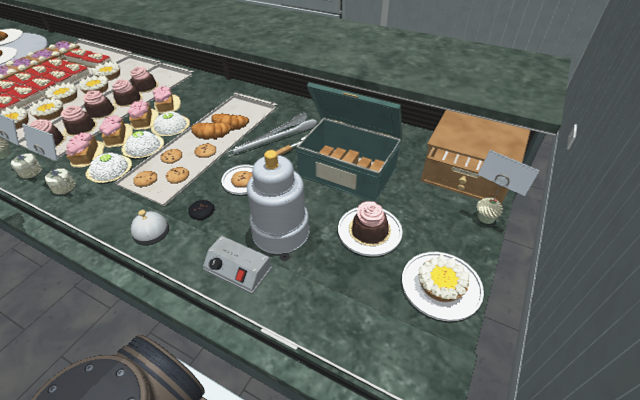

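View pics/top0.png

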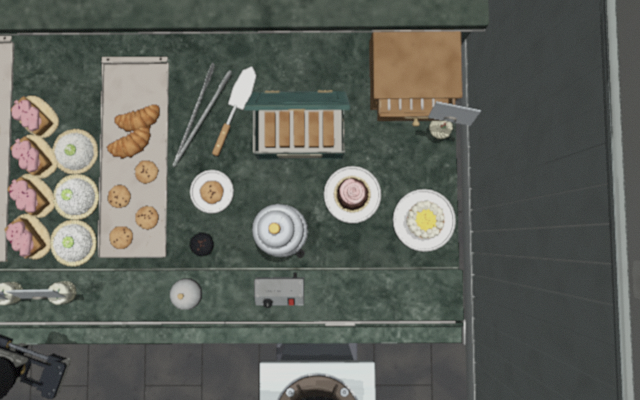

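The scene picture shows the stack (knob at 270,157), with the cookie plate at (240,179), the bundt plate at (370,230) and the tart plate at (443,284). In the top view these are the knob at (274,228) and plates at (211,191), (352,194) and (424,220). Next I'll measure them.

```bash
cat > h.py <<'E'
import cv2,numpy as np
from plant import get_state,capture
def ray(c,uv,z):
    K=c["camera_matrix"];T=c["T"];d=T[:3,:3]@np.array([(uv[0]-K[0,2])/K[0,0],(uv[1]-K[1,2])/K[1,1],1]);o=T[:3,3]
    return o+d*(z-o[2])/d[2]
def comp(mask,seed,r=8):
    n,l=cv2.connectedComponents(mask.astype(np.uint8))
    w=l[seed[1]-r:seed[1]+r+1,seed[0]-r:seed[0]+r+1];w=w[w>0]
    return l==np.bincount(w).argmax()
def outline(c,m,z):
    cn=max(cv2.findContours(m.astype(np.uint8),cv2.RETR_EXTERNAL,cv2.CHAIN_APPROX_NONE)[0],key=cv2.contourArea)
    P=np.array([ray(c,p,z)[:2] for p in cn[:,0]])
    # hull -> circle lsq
    H=cv2.convexHull((P*1000).astype(np.float32))[:,0]
    A=np.c_[2*H,np.ones(len(H))];b=(H**2).sum(1);s=np.linalg.lstsq(A,b,rcond=None)[0]
    return s[:2],np.sqrt(s[2]+s[0]**2+s[1]**2)
E
python3 - <<'E'
from h import *
for n,seeds in(("top",{"small":(211,191,19),"med":(352,194,26),"large":(424,220,29)}),("scene",{"small":(240,179,19),"med":(370,230,30),"large":(443,284,38)})):
    c=capture(n);hsv=cv2.cvtColor(c["frame"],cv2.COLOR_RGB2HSV)
    w=(hsv[...,1]<45)&(hsv[...,2]>140)
    for k,(u,v,r) in seeds.items():
        m=comp(w,(u,v),r);p,R=outline(c,m,.013);print(n,k,p.round(1),"R",R.round(1))
    b=(hsv[...,0]>12)&(hsv[...,0]<32)&(hsv[...,1]>90)&(hsv[...,2]>90)
    sd=(274,228) if n=="top" else (270,158)
    m=comp(b,sd);ys,xs=np.nonzero(m);z=c["range_z"][m]
    print("knob px",xs.mean(),ys.mean(),len(xs),xs.min(),xs.max(),ys.min(),ys.max(),ray(c,(xs.mean(),ys.mean()),.235), z.min())
    if n=="top":
      # brown/pink: cakes
      for nm,sd,zz,cond in(("cookie",(211,191),.02,(hsv[...,1]>70)),("bundt",(352,193),.06,hsv[...,1]>50)):
        mm=comp(cond&(np.hypot(*(np.indices(w.shape)[::-1]-np.array(sd)[:,None,None]))<(16 if nm=="cookie" else 22)),sd);print(nm,outline(c,mm,zz))
      # depths around
    K=c["camera_matrix"];T=c["T"]
    v,u=np.indices(c["range_z"].shape);d=c["range_z"]
    P=np.stack([(u-K[0,2])/K[0,0]*d,(v-K[1,2])/K[1,1]*d,d],-1)@T[:3,:3].T+T[:3,3]
    np.save(f"pics/P_{n}.npy",P)
    if n=="top":
      print("heights knob",P[228,270:278,2].round(3),"small top",P[235:248:3,279,2].round(3))
      for nm,(x0,x1,y0,y1) in {"box":(245,350,85,158),"cab":(370,465,28,120),"fan":(425,485,95,140),"ctrl":(250,305,270,308),"dome":(165,205,275,312)}.items():
        q=P[y0:y1,x0:x1];ok=(d[y0:y1,x0:x1]>0)&(q[...,2]>.03);q=q[ok];print(nm,q.min(0).round(3),q.max(0).round(3))
E
```

```text
top small [628.  294.8] R 60.4
top med [ 617.3 -101.8] R 79.5
top large [ 544.  -301.8] R 86.5
knob px 274.1136363636364 228.17045454545453 88 269 279 224 233 [0.51702893 0.09868465 0.235     ] 1.1346457
cookie (array([625.64323397, 292.36489717]), np.float64(30.79339685881609))
bundt (array([613.37019352, -97.59015519]), np.float64(46.84637145828661))
heights knob [0.244 0.247 0.244 0.248 0.244 0.242 0.247 0.244] small top [0.211 0.213 0.214 0.209 0.163]
box [ 0.718 -0.079  0.03 ] [0.887 0.17  0.26 ]
cab [ 0.797 -0.418  0.03 ] [ 1.063 -0.142  0.186]
fan [ 0.772 -0.41   0.031] [ 0.872 -0.284  0.186]
ctrl [0.306 0.033 0.03 ] [0.408 0.182 0.092]
dome [0.296 0.306 0.03 ] [0.395 0.416 0.112]
scene small [645.4 235.6] R 113.6
scene med [ 618.6 -100. ] R 82.8
scene large [ 540.6 -302.2] R 86.5
knob px 273.9621993127148 156.5257731958763 291 264 291 145 168 [0.51745917 0.09123095 0.235     ] 0.0
```

Call:
apply_moves(targets=[[1, 0, 0, -0.03, 0, 0, -0.0717], [1, 0, 0, -0.03, 0, 0, -0.0717], [1, 0, 0, -0.03, 0, 0, -0.0717], [1, 0.0183, 0.0337, 0, 0, 0, 0], [1, 0.0183, 0.0337, 0, 0, 0, 0], [1, 0.0183, 0.0337, 0, 0, 0, 0], [1, 0.0183, 0.0337, 0, 0, 0, 0], [1, 0.0183, 0.0337, 0, 0, 0, 0], [1, 0.0183, 0.0337, 0, 0, 0, 0], [1, 0.0183, 0.0337, 0, 0, 0, 0], [1, 0.0183, 0.0337, 0, 0, 0, 0], [1, 0.0183, 0.0337, 0, 0, 0, 0], [1, 0.0183, 0.0337, 0, 0, 0, 0], [1, 0.0183, 0.0337, 0, 0, 0, 0], [1, 0.0183, 0.0337, 0, 0, 0, 0], [1, 0.0183, 0.0337, 0, 0, 0, 0], [1, 0.0183, 0.0337, 0, 0, 0, 0], [1, 0.0183, 0.0337, 0, 0, 0, 0], [1, 0.0183, 0.0337, 0, 0, 0, 0], [1, 0, 0, 0, 0, 0, 0]], newtons=30)

```text
time_s: 1.87
tcp_pos: [0.5182, 0.0928, 0.3352]
eef_rot: [179.9, 0.0, -0.3]
contact_force: [-0.2, 0.6, -0.1]
gripper_width: 0.0875
gripper_force: 0.0
```

```bash
python3 - <<'E'
from h import *
s=get_state();print(s["time_s"],s["tcp_pos"],s["eef_rot"],s["joints"])
c=capture("wrist");cv2.imwrite("pics/w1.png",c["frame"][:,:,::-1]);print(c["camera_matrix"],c["T"].round(4))
E
```

```text
1.8667 [0.5182276  0.09280085 0.33521807] [ 1.79914999e+02  3.03451294e-02 -2.54119683e-01] [ 3.15590015e+01  3.71815215e+00 -9.38029078e+00  5.77203860e-02
 -7.69721580e+01  5.81738550e+01]
[[309.70691629   0.         323.90309178]
 [  0.         309.70691629 201.75388134]
 [  0.           0.           1.        ]] [[-3.900e-03 -9.540e-01 -2.998e-01  5.990e-01]
 [-1.000e+00  3.900e-03  6.000e-04  9.220e-02]
 [ 6.000e-04  2.998e-01 -9.540e-01  4.744e-01]
 [ 0.000e+00  0.000e+00  0.000e+00  1.000e+00]]
```

View pics/w1.png

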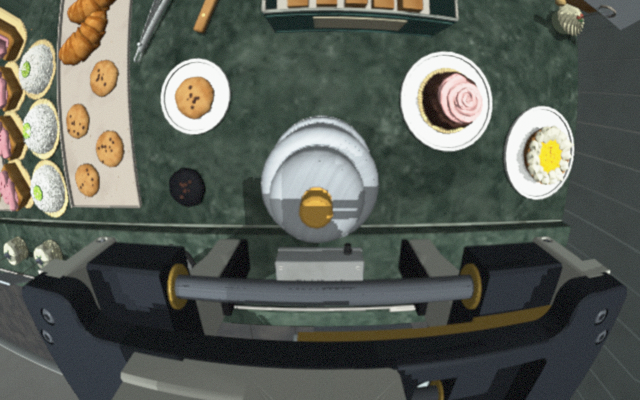

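The wrist view shows the knob at (316,207), the cookie plate at (195,97), the bundt plate at (447,99) and the tart plate at (540,152). I'll refine all four from here.

```bash
cat >> h.py <<'E'
def fray(c,uv,z):
    K=c["camera_matrix"];T=c["T"];a=np.array([uv[0]-K[0,2],uv[1]-K[1,2]])/K[0,0];t=np.hypot(*a)+1e-12
    d=T[:3,:3]@np.r_[a/t*np.sin(t),np.cos(t)];o=T[:3,3];return o+d*(z-o[2])/d[2]
def foutline(c,m,z):
    cn=max(cv2.findContours(m.astype(np.uint8),cv2.RETR_EXTERNAL,cv2.CHAIN_APPROX_NONE)[0],key=cv2.contourArea)
    H=cv2.convexHull(np.array([fray(c,p,z)[:2]*1000 for p in cn[:,0]],np.float32))[:,0]
    s=np.linalg.lstsq(np.c_[2*H,np.ones(len(H))],(H**2).sum(1),rcond=None)[0]
    return s[:2].round(1),np.sqrt(s[2]+s[0]**2+s[1]**2).round(1)
def wplates(c,seeds):
    hsv=cv2.cvtColor(c["frame"],cv2.COLOR_RGB2HSV);w=(hsv[...,1]<45)&(hsv[...,2]>140)
    for k,(u,v,r) in seeds.items(): print(k,foutline(c,comp(w,(u,v),r),.013))
def wknob(c,sd,z):
    hsv=cv2.cvtColor(c["frame"],cv2.COLOR_RGB2HSV)
    m=comp((hsv[...,0]>12)&(hsv[...,0]<32)&(hsv[...,1]>90)&(hsv[...,2]>60),sd)
    ys,xs=np.nonzero(m);uv=((xs.min()+xs.max())/2,(ys.min()+ys.max())/2);print("knob",xs.min(),xs.max(),ys.min(),ys.max(),fray(c,uv,z).round(4))
E
python3 - <<'E'
from h import *
c=capture("wrist");wplates(c,{"small":(195,97,33),"med":(447,99,45),"large":(540,152,40)});wknob(c,(316,207),.228)
d=c["range_z"]; hsv=cv2.cvtColor(c["frame"],cv2.COLOR_RGB2HSV)
I=np.indices(d.shape)[::-1]
m=comp((hsv[...,1]>70)&(np.hypot(I[0]-195,I[1]-97)<25),(195,97));print("cookie",foutline(c,m,.018))
E
```

```text
small (array([627.1, 295. ]), np.float64(60.4))
med (array([ 616.8, -101.5]), np.float64(79.2))
large (array([ 544. , -301.5]), np.float64(86.3))
knob 302 334 187 226 [0.5166 0.0992 0.228 ]
cookie (array([625. , 291.6]), np.float64(32.5))
```

Call:
apply_moves(targets=[[1, -0.0013, -0.0055, 0.015, 0, 0, 0], [1, 0, 0, 0.02, 0, 0, 0], [1, 0, 0, 0.02, 0, 0, 0], [1, 0, 0, 0.02, 0, 0, 0], [1, 0, 0, 0.015, 0, 0, 0], [1, 0, 0, 0.009, 0, 0, 0], [1, 0, 0, 0, 0, 0, 0], [0.2, 0, 0, 0, 0, 0, 0], [0.2, 0, 0, 0, 0, 0, 0], [0.2, 0, 0, 0, 0, 0, 0], [0.2, 0, 0, 0, 0, 0, 0], [0.2, 0, 0, 0, 0, 0, 0], [0.2, 0, 0, 0, 0, 0, 0], [0.2, 0, 0, 0, 0, 0, 0]], newtons=30)

```text
time_s: 3.13
tcp_pos: [0.5153, 0.1031, 0.2368]
eef_rot: [-180.0, -0.0, -0.0]
contact_force: [-0.2, 0.4, -1.0]
gripper_width: 0.0465
gripper_force: 0.0
```

Call:
apply_moves(targets=[[0.45, 0.0015, 0.0045, 0, 0, 0, 0], [0.4, 0, 0, 0, 0, 0, 0], [0.2, 0, 0, 0, 0, 0, 0], [0.1, 0, 0, 0, 0, 0, 0], [0.1, 0, 0, 0, 0, 0, 0], [0.1, 0, 0, 0, 0, 0, 0], [0.1, 0, 0, 0, 0, 0, 0], [0.1, 0, 0, 0, 0, 0, 0], [0.1, 0, 0, 0, 0, 0, 0]], newtons=30)

```text
time_s: 3.88
tcp_pos: [0.5168, 0.0987, 0.2365]
eef_rot: [180.0, -0.0, 0.0]
contact_force: [0.5, -0.0, -0.8]
gripper_width: 0.0269
gripper_force: 30.0
```

Call:
apply_moves(targets=[[0.1, 0, 0, -0.004, 0, 0, 0], [0.1, 0, 0, -0.008, 0, 0, 0], [0.1, 0, 0, -0.015, 0, 0, 0], [0.1, 0, 0, -0.018, 0, 0, 0], [0.1, 0, 0, -0.015, 0, 0, 0], [0.1, 0, 0, -0.005, 0, 0, 0], [0.1, 0.0055, -0.0098, 0, 0, 0, 0], [0.1, 0.0109, -0.0195, 0, 0, 0, 0], [0.1, 0.0164, -0.0293, 0, 0, 0, 0], [0.1, 0.0164, -0.0293, 0, 0, 0, 0], [0.1, 0.0164, -0.0293, 0, 0, 0, 0], [0.1, 0.0164, -0.0293, 0, 0, 0, 0], [0.1, 0.0164, -0.0293, 0.01, 0, 0, 0], [0.1, 0.0109, -0.0195, 0.02, 0, 0, 0], [0.1, 0, 0, 0.03, 0, 0, 0], [0.1, 0, 0, 0.03, 0, 0, 0], [0.1, 0, 0, 0.03, 0, 0, 0], [0.1, 0, 0, 0.02, 0, 0, 0], [0.1, 0, 0, 0, 0, 0, 0], [0.1, 0, 0, 0, 0, 0, 0]])

```text
time_s: 5.55
tcp_pos: [0.6255, 0.2937, 0.1598]
eef_rot: [179.9, 0.2, 0.0]
contact_force: [0.6, -1.0, -0.7]
gripper_width: 0.0271
gripper_force: 30.0
```

```bash
python3 - <<'E'
from h import *
s=get_state();print(s["time_s"],s["tcp_pos"],s["eef_rot"],s["gripper_width"])
c=capture("wrist");t=capture("top")["frame"];sc=capture("scene")["frame"]
cv2.imwrite("pics/w2.png",np.hstack([cv2.resize(c["frame"][60:400,100:540],(440,340)),cv2.resize(sc[120:290,160:340],(360,340))])[:,:,::-1])
E
```

```text
5.55 [0.62546715 0.29374794 0.15982045] [1.79852381e+02 1.59865540e-01 1.64291375e-02] 0.027126810242425723
```

View pics/w2.png

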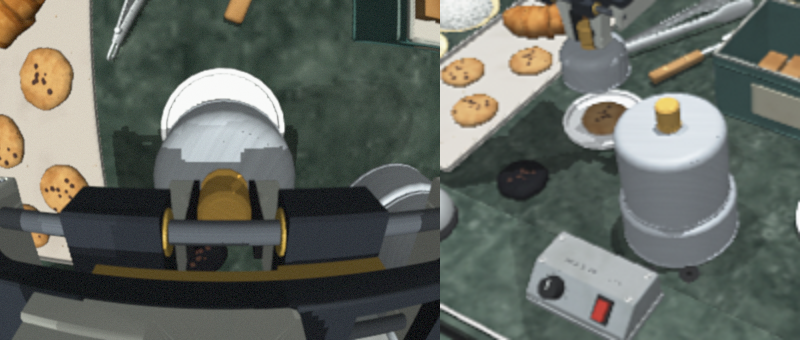

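The cover hangs level over the cookie plate: the wrist part shows it at about (225,150) in front of the plate, and the scene part shows it held upright. Lowering now.

Call:
apply_moves(targets=[[0.1, 0.0005, 0, 0.01, 0, 0, 0], [0.1, 0, 0, 0.018, 0, 0, 0], [0.1, 0, 0, 0.018, 0, 0, 0], [0.1, 0, 0, 0.014, 0, 0, 0], [0.1, 0, 0, 0.008, 0, 0, 0], [0.1, 0, 0, 0.004, 0, 0, 0], [0.1, 0, 0, 0.002, 0, 0, 0], [0.1, 0, 0, 0, 0, 0, 0], [0.1, 0, 0, 0, 0, 0, 0], [0.1, 0, 0, 0, 0, 0, 0]])

```text
time_s: 6.53
tcp_pos: [0.627, 0.2943, 0.0886]
eef_rot: [-179.9, -0.1, 0.0]
contact_force: [1.0, -0.3, -1.6]
gripper_width: 0.0271
gripper_force: 30.0
```

Call:
apply_moves(targets=[[0.1, 0, 0, 0.002, 0, 0, 0], [0.1, 0, 0, 0.002, 0, 0, 0], [0.1, 0, 0, 0.002, 0, 0, 0], [0.1, 0, 0, 0.001, 0, 0, 0], [0.1, 0, 0, 0.001, 0, 0, 0], [0.1, 0, 0, 0.001, 0, 0, 0], [0.1, 0, 0, 0, 0, 0, 0], [0.1, 0, 0, 0, 0, 0, 0]])

```text
time_s: 7.2
tcp_pos: [0.6266, 0.294, 0.0785]
eef_rot: [-180.0, -0.0, 0.0]
contact_force: [-0.6, 0.7, -1.4]
gripper_width: 0.0271
gripper_force: 30.0
```

Call:
apply_moves(targets=[[0.1, 0, 0, 0.0005, 0, 0, 0], [0.1, 0, 0, 0.0005, 0, 0, 0], [0.1, 0, 0, 0, 0, 0, 0], [0.1, 0, 0, 0, 0, 0, 0]])

```text
time_s: 7.53
tcp_pos: [0.6266, 0.294, 0.0785]
eef_rot: [-180.0, -0.0, 0.0]
contact_force: [-4.0, -0.2, 5.4]
gripper_width: 0.0271
gripper_force: 30.0
```

Call:
apply_moves(targets=[[0.35, 0, 0, 0, 0, 0, 0], [0.45, 0, 0, 0, 0, 0, 0], [0.6, 0, 0, 0, 0, 0, 0], [0.7, 0, 0, 0, 0, 0, 0], [0.7, 0, 0, 0, 0, 0, 0], [0.7, 0, 0, -0.01, 0, 0, 0], [0.7, 0, 0, -0.02, 0, 0, 0], [0.7, 0, 0, -0.03, 0, 0, 0], [0.7, 0, 0, -0.035, 0, 0, 0], [0.7, 0, 0, -0.035, 0, 0, 0], [0.8, 0, 0, -0.035, 0, 0, 0], [0.8, -0.03, 0, -0.02, 0, 0, 0], [0.8, -0.03, 0, 0, 0, 0, 0], [0.8, -0.01, 0, 0, 0, 0, 0], [0.8, 0, 0, 0, 0, 0, 0]])

```text
time_s: 8.78
tcp_pos: [0.5547, 0.294, 0.2646]
eef_rot: [-179.9, -0.1, 0.1]
contact_force: [-0.0, -0.3, 0.4]
gripper_width: 0.0698
gripper_force: 0.0
```

```bash
python3 - <<'E'
from h import *
s=get_state();print(s["time_s"],s["tcp_pos"],s["eef_rot"])
w=capture("wrist");t=capture("top")["frame"];c=capture("scene");sc=c["frame"]
cv2.imwrite("pics/w3.png",np.hstack([w["frame"][:,120:560],cv2.resize(sc[120:290,200:360],(360,400))])[:,:,::-1])
E
```

```text
8.7833 [0.55467902 0.29402772 0.26455727] [-1.79888436e+02 -7.39645298e-02  8.28757156e-02]
```

View pics/w3.png

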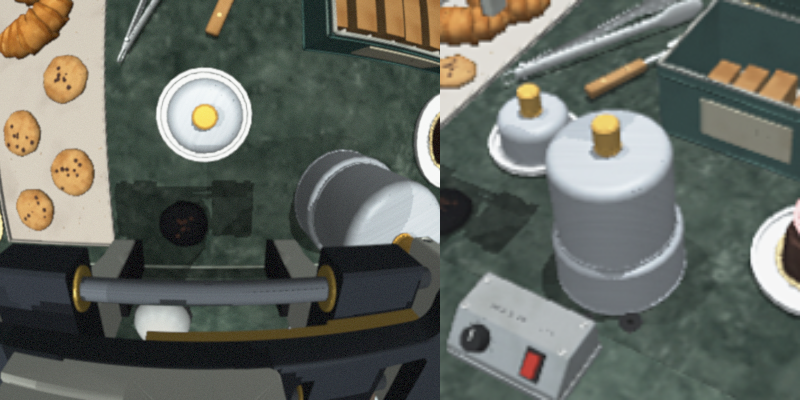

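The small cover stands centred inside its plate rim (knob at 205,117 in the left part). The medium knob is at about (400,238). Next is the medium cover.

Call:
apply_moves(targets=[[0.8, -0.002, 0.01, 0, 0, 0, 0], [0.8, -0.005, 0.025, 0, 0, 0, 0], [0.8, -0.007, 0.035, 0, 0, 0, 0], [0.8, -0.007, 0.035, 0, 0, 0, 0], [0.8, -0.007, 0.035, 0, 0, 0, 0], [0.8, -0.007, 0.031, 0, 0, 0, 0], [0.8, -0.003, 0.018, 0, 0, 0, 0], [0.8, 0, 0.007, 0, 0, 0, 0], [0.8, 0, 0, 0, 0, 0, 0], [0.8, 0, 0, 0, 0, 0, 0], [0.8, 0, 0, 0, 0, 0, 0]])

```text
time_s: 9.85
tcp_pos: [0.5191, 0.0985, 0.2622]
eef_rot: [180.0, 0.0, 0.0]
contact_force: [-0.5, -0.1, -0.2]
gripper_width: 0.0702
gripper_force: 0.0
```

```bash
python3 - <<'E'
from h import *
s=get_state();print(s["time_s"],s["tcp_pos"],s["eef_rot"])
w=capture("wrist");cv2.imwrite("pics/w4.png",w["frame"][:,:,::-1])
hsv=cv2.cvtColor(w["frame"],cv2.COLOR_RGB2HSV)
m=(hsv[...,0]>12)&(hsv[...,0]<32)&(hsv[...,1]>90)&(hsv[...,2]>60)
n,l,st,ce=cv2.connectedComponentsWithStats(m.astype(np.uint8))
for i in range(1,n):
    if st[i,4]>100: print(st[i],ce[i].round(1),fray(w,ce[i],.18).round(4))
E
```

```text
9.85 [0.51907559 0.09851305 0.26222934] [1.79986390e+02 2.20536456e-02 3.67224926e-03]
[  33    0   52   62 1930] [58.2 27.8] [0.7012 0.3477 0.18  ]
[177   0  21  21 270] [186.2   9.6] [0.6823 0.2022 0.18  ]
[ 66  55  29  41 905] [79.6 74.9] [0.6473 0.3136 0.18  ]
[141  83  31  23 580] [155.6  94.1] [0.6177 0.2288 0.18  ]
[ 42 105  23  38 694] [ 53.1 123.6] [0.6082 0.3564 0.18  ]
[ 72 135  29  41 916] [ 86.5 154.7] [0.5744 0.3113 0.18  ]
[552 139  15  28 122] [558.9 151.5] [ 0.5772 -0.1109  0.18  ]
[569 149  23  37 607] [579.5 166. ] [ 0.5658 -0.1431  0.18  ]
[ 52 172  25  36 687] [ 64.5 188.9] [0.5432 0.3519 0.18  ]
[  0 179   9  39 229] [  2.9 199.9] [0.5323 0.4895 0.18  ]
[ 307  198   37   46 1347] [325.3 220.6] [0.5152 0.0971 0.18  ]
[192 266  19  46 443] [199.3 288.1] [0.4486 0.2104 0.18  ]
[438 266  19  46 439] [448.6 288. ] [ 0.4489 -0.0142  0.18  ]
[ 265  308  274   34 2853] [411. 329.] [0.4033 0.0151 0.18  ]
```

View pics/w4.png

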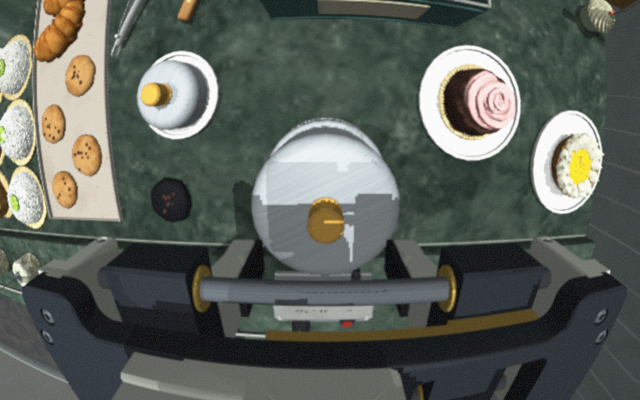

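The medium knob is at (325,221), about 3 mm from the TCP. Moving down to grasp it.

Call:
apply_moves(targets=[[0.8, -0.003, 0.0013, 0.01, 0, 0, 0], [0.8, 0, 0, 0.02, 0, 0, 0], [0.8, 0, 0, 0.02, 0, 0, 0], [0.7, 0, 0, 0.014, 0, 0, 0], [0.6, 0, 0, 0.008, 0, 0, 0], [0.5, 0, 0, 0.002, 0, 0, 0], [0.4, 0, 0, 0, 0, 0, 0], [0.1, 0, 0, 0, 0, 0, 0], [0.1, 0, 0, 0, 0, 0, 0], [0.1, 0, 0, 0, 0, 0, 0], [0.1, 0, 0, 0, 0, 0, 0], [0.1, 0, 0, 0, 0, 0, 0], [0.1, 0, 0, 0, 0, 0, 0], [0.1, 0, 0, 0, 0, 0, 0], [0.1, 0, 0, 0, 0, 0, 0]], newtons=40)

```text
time_s: 11.15
tcp_pos: [0.5161, 0.0971, 0.1893]
eef_rot: [-179.9, -0.1, 0.0]
contact_force: [-1.5, 4.3, 7.3]
gripper_width: 0.0266
gripper_force: 40.0
```

```bash
python3 - <<'E'
from h import *
s=get_state();print(s["time_s"],s["tcp_pos"],s["gripper_width"],s["gripper_force"])
for n in("top","wrist"):
    c=capture(n);hsv=cv2.cvtColor(c["frame"],cv2.COLOR_RGB2HSV);H,S,V=hsv[...,0].astype(int),hsv[...,1],hsv[...,2]
    R=ray if n=="top" else fray
    for nm,m,z in(("pink",((H>165)|(H<6))&(S>40)&(V>150),.08),("yellow",(H>20)&(H<35)&(S>130)&(V>150),.035)):
        k,l,st,ce=cv2.connectedComponentsWithStats(m.astype(np.uint8))
        for i in range(1,k):
            p=R(c,ce[i],z)
            if st[i,4]>60 and .45<p[0]<.7 and -.4<p[1]<-.05: print(n,nm,st[i],ce[i].round(1),[R(c,ce[i],zz)[:2].round(4).tolist() for zz in (z-.015,z,z+.01)])
E
```

```text
11.15 [0.51609149 0.09713429 0.18932777] 0.026579043872286323 40.00116555718705
wrist pink [497  62  41  71 565] [512.7  95.6] [[0.6201, -0.0822], [0.6188, -0.072], [0.6179, -0.0653]]
wrist pink [517  83  33  42 582] [532.8 105.2] [[0.614, -0.1083], [0.613, -0.0967], [0.6124, -0.0889]]
wrist yellow [602 157  22  40 604] [612.2 175.5] [[0.5408, -0.322], [0.5435, -0.3016], [0.5453, -0.2881]]
```

```bash
python3 - <<'E'
from h import *
for f,n in(("pics/top0.png","top"),("pics/scene0.png","scene")):
    c=capture(n);c["frame"]=cv2.imread(f)[:,:,::-1].copy();hsv=cv2.cvtColor(c["frame"],cv2.COLOR_RGB2HSV);H,S,V=hsv[...,0].astype(int),hsv[...,1],hsv[...,2]
    sd=[(352,190),(425,219)] if n=="top" else [(370,216),(443,278)]
    for nm,s,m,z in(("pink",sd[0],((H>160)|(H<10))&(S>25)&(V>110),.07),("yellow",sd[1],(H>20)&(H<35)&(S>110)&(V>120),.04)):
        mm=comp(m,s,6);M=cv2.moments(mm.astype(np.uint8));u=(M["m10"]/M["m00"],M["m01"]/M["m00"]);print(n,nm,M["m00"],np.round(u,1),ray(c,u,z)[:2].round(4))
    # dark body + card outline at card plane: non-white inside bundt plate
    I=np.indices(H.shape)[::-1];s=(352,194) if n=="top" else (370,230)
    mm=comp((S>60)&(np.hypot(I[0]-s[0],I[1]-s[1])<23),s);ys,xs=np.nonzero(mm);print(xs.min(),xs.max(),ys.min(),ys.max())
cv2.imwrite("pics/b.png",np.hstack([cv2.resize(cv2.imread("pics/top0.png")[160:230,315:390],(400,373),interpolation=cv2.INTER_NEAREST),cv2.resize(cv2.imread("pics/scene0.png")[190:260,330:405],(400,373),interpolation=cv2.INTER_NEAREST)]))
E
```

```text
top pink 476.0 [351.7 191.3] [ 0.6191 -0.0966]
top yellow 277.0 [425.6 219.5] [ 0.5433 -0.3007]
335 369 177 210
scene pink 383.0 [370.6 215. ] [ 0.6056 -0.1039]
scene yellow 454.0 [444.  276.8] [ 0.538  -0.3021]
349 390 214 245
```

View pics/b.png

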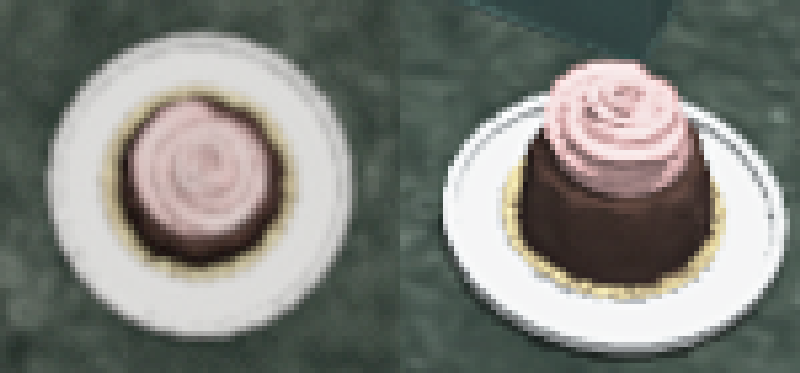

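Card and plate are concentric within about 2 mm (card centre at 201,180 and plate centre at 200,185 in the enlarged crop). I'll lift the medium cover and carry it to (0.618, -0.1015).

Call:
apply_moves(targets=[[0.1, 0, 0, -0.003, 0, 0, 0], [0.1, 0, 0, -0.006, 0, 0, 0], [0.1, 0, 0, -0.012, 0, 0, 0], [0.1, 0, 0, -0.017, 0, 0, 0], [0.1, 0, 0, -0.017, 0, 0, 0], [0.1, 0, 0, -0.01, 0, 0, 0], [0.1, 0, 0, -0.003, 0, 0, 0], [0.1, 0.005, 0.0097, 0, 0, 0, 0], [0.1, 0.01, 0.0194, 0, 0, 0, 0], [0.1, 0.014, 0.0272, 0, 0, 0, 0], [0.1, 0.014, 0.0272, 0, 0, 0, 0], [0.1, 0.014, 0.0272, 0, 0, 0, 0], [0.1, 0.014, 0.0272, 0, 0, 0, 0], [0.1, 0.014, 0.0272, 0, 0, 0, 0], [0.1, 0.01, 0.0194, 0, 0, 0, 0], [0.1, 0.005, 0.0097, 0, 0, 0, 0], [0.1, 0.002, 0.0043, 0, 0, 0, 0], [0.1, 0, 0, 0, 0, 0, 0], [0.1, 0, 0, 0, 0, 0, 0], [0.1, 0, 0, 0, 0, 0, 0]])

```text
time_s: 13.02
tcp_pos: [0.6171, -0.1009, 0.2564]
eef_rot: [-180.0, 0.0, 0.1]
contact_force: [-0.5, 0.7, -4.0]
gripper_width: 0.0267
gripper_force: 40.0
```

```bash
python3 - <<'E'
from h import *
s=get_state();print(s["time_s"],s["tcp_pos"],s["eef_rot"],s["gripper_width"],s["contact_force"])
w=capture("wrist");sc=capture("scene")["frame"]
cv2.imwrite("pics/w5.png",np.hstack([w["frame"][:,100:540],cv2.resize(sc[90:290,240:420],(360,400))])[:,:,::-1])
E
```

```text
13.0167 [ 0.61710796 -0.10091989  0.2564399 ] [-1.79984116e+02  1.85370423e-02  5.28221880e-02] 0.02671577585024645 [-0.47084369  0.67634057 -4.02053926]
```

View pics/w5.png

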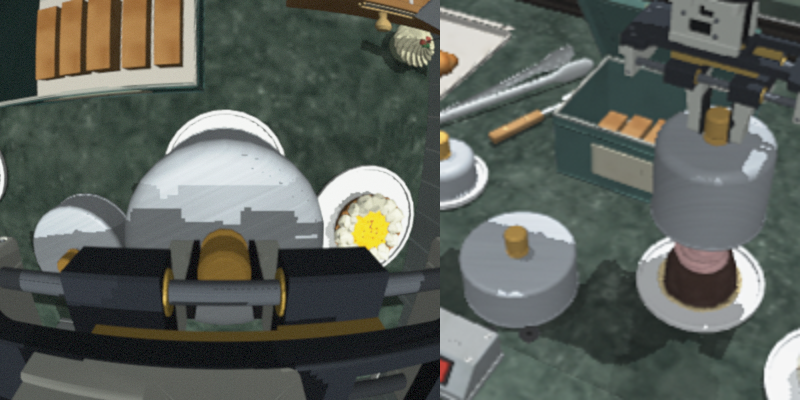

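The tall cover hangs level above the bundt cake, with its rim still above the icing, and the large cover stayed in place. Lowering.

Call:
apply_moves(targets=[[0.1, 0.0008, 0, 0.006, 0, 0, 0], [0.1, 0, 0, 0.01, 0, 0, 0], [0.1, 0, 0, 0.01, 0, 0, 0], [0.1, 0, 0, 0.01, 0, 0, 0], [0.1, 0, 0, 0.01, 0, 0, 0], [0.1, 0, 0, 0.01, 0, 0, 0], [0.1, 0, 0, 0.01, 0, 0, 0], [0.1, 0, 0, 0.01, 0, 0, 0], [0.1, 0, 0, 0.01, 0, 0, 0], [0.1, 0, 0, 0.01, 0, 0, 0], [0.1, 0, 0, 0.008, 0, 0, 0], [0.1, 0, 0, 0.006, 0, 0, 0], [0.1, 0, 0, 0.003, 0, 0, 0], [0.1, 0, 0, 0, 0, 0, 0], [0.1, 0, 0, 0, 0, 0, 0], [0.1, 0, 0, 0, 0, 0, 0]])

```text
time_s: 14.45
tcp_pos: [0.6188, -0.1018, 0.1442]
eef_rot: [180.0, -0.1, 0.0]
contact_force: [0.2, -0.2, -3.6]
gripper_width: 0.0269
gripper_force: 40.0
```

Call:
apply_moves(targets=[[0.1, -0.0005, 0, 0.002, 0, 0, 0], [0.1, 0, 0, 0.002, 0, 0, 0], [0.1, 0, 0, 0.0015, 0, 0, 0], [0.1, 0, 0, 0.001, 0, 0, 0], [0.1, 0, 0, 0.001, 0, 0, 0], [0.1, 0, 0, 0.0005, 0, 0, 0], [0.1, 0, 0, 0, 0, 0, 0], [0.1, 0, 0, 0, 0, 0, 0]])

```text
time_s: 15.12
tcp_pos: [0.6179, -0.1018, 0.1356]
eef_rot: [-180.0, -0.0, 0.0]
contact_force: [1.3, -0.0, -3.1]
gripper_width: 0.0269
gripper_force: 40.0
```

Call:
apply_moves(targets=[[0.1, 0, 0, 0.0005, 0, 0, 0], [0.1, 0, 0, 0.0003, 0, 0, 0], [0.1, 0, 0, 0, 0, 0, 0], [0.1, 0, 0, 0, 0, 0, 0]])

```text
time_s: 15.45
tcp_pos: [0.618, -0.1019, 0.1353]
eef_rot: [180.0, -0.0, 0.0]
contact_force: [-1.6, 0.6, 3.1]
gripper_width: 0.0266
gripper_force: 40.0
```

Call:
apply_moves(targets=[[0.35, 0, 0, 0, 0, 0, 0], [0.45, 0, 0, 0, 0, 0, 0], [0.6, 0, 0, 0, 0, 0, 0], [0.7, 0, 0, 0, 0, 0, 0], [0.7, 0, 0, 0, 0, 0, 0], [0.7, 0, 0, -0.01, 0, 0, 0], [0.7, 0, 0, -0.02, 0, 0, 0], [0.8, 0, 0, -0.03, 0, 0, 0], [0.8, 0, 0, -0.02, 0, 0, 0], [0.8, -0.005, -0.0097, 0, 0, 0, 0], [0.8, -0.012, -0.0233, 0, 0, 0, 0], [0.8, -0.018, -0.035, 0, 0, 0, 0], [0.8, -0.018, -0.035, 0, 0, 0, 0], [0.8, -0.018, -0.035, 0, 0, 0, 0], [0.8, -0.018, -0.035, 0, 0, 0, 0], [0.8, -0.01, -0.018, 0, 0, 0, 0], [0.8, -0.003, -0.008, 0, 0, 0, 0], [0.8, 0, 0, 0, 0, 0, 0], [0.8, 0, 0, 0, 0, 0, 0], [0.8, 0, 0, 0, 0, 0, 0]])

```text
time_s: 17.12
tcp_pos: [0.5163, 0.0966, 0.2149]
eef_rot: [180.0, -0.0, -0.0]
contact_force: [-0.1, 0.9, 0.2]
gripper_width: 0.0698
gripper_force: 0.0
```

```bash
python3 - <<'E'
from h import *
s=get_state();print(s["time_s"],s["tcp_pos"],s["eef_rot"])
w=capture("wrist");sc=capture("scene")["frame"]
cv2.imwrite("pics/w6.png",np.hstack([w["frame"][:,200:640],cv2.resize(sc[100:300,260:440],(360,400))])[:,:,::-1])
hsv=cv2.cvtColor(w["frame"],cv2.COLOR_RGB2HSV)
m=(hsv[...,0]>12)&(hsv[...,0]<32)&(hsv[...,1]>90)&(hsv[...,2]>60)
n,l,st,ce=cv2.connectedComponentsWithStats(m.astype(np.uint8))
for i in range(1,n):
    if st[i,4]>200 and 280<ce[i][0]<370: print(st[i],ce[i].round(1),fray(w,ce[i],.078).round(4))
E
```

```text
17.1167 [0.51626261 0.09660655 0.21491853] [ 1.79994349e+02 -8.83654746e-03 -1.66313619e-02]
[309 179  30  36 846] [323.5 196.6] [0.5154 0.0967 0.078 ]
```

View pics/w6.png

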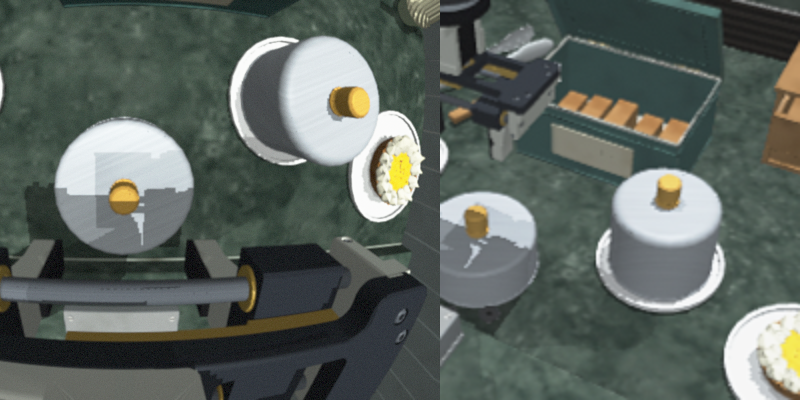

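The medium cover stands centred inside its plate rim (right part, about 662,260). The large knob is at (124,196) in the left part, directly under the TCP. Grasping it.

Call:
apply_moves(targets=[[0.8, -0.0005, 0, 0.015, 0, 0, 0], [0.8, 0, 0, 0.025, 0, 0, 0], [0.8, 0, 0, 0.03, 0, 0, 0], [0.8, 0, 0, 0.03, 0, 0, 0], [0.7, 0, 0, 0.018, 0, 0, 0], [0.6, 0, 0, 0.009, 0, 0, 0], [0.5, 0, 0, 0.003, 0, 0, 0], [0.4, 0, 0, 0, 0, 0, 0], [0.4, 0, 0, 0, 0, 0, 0], [0.1, 0, 0, 0, 0, 0, 0], [0.1, 0, 0, 0, 0, 0, 0], [0.1, 0, 0, 0, 0, 0, 0], [0.1, 0, 0, 0, 0, 0, 0], [0.1, 0, 0, 0, 0, 0, 0], [0.1, 0, 0, 0, 0, 0, 0], [0.1, 0, 0, 0, 0, 0, 0]], newtons=40)

```text
time_s: 18.55
tcp_pos: [0.516, 0.0974, 0.0859]
eef_rot: [-180.0, -0.1, 0.0]
contact_force: [-1.4, -0.9, 6.2]
gripper_width: 0.0269
gripper_force: 40.0
```

Call:
apply_moves(targets=[[0.1, 0, 0, -0.003, 0, 0, 0], [0.1, 0, 0, -0.006, 0, 0, 0], [0.1, 0, 0, -0.012, 0, 0, 0], [0.1, 0, 0, -0.02, 0, 0, 0], [0.1, 0, 0, -0.025, 0, 0, 0], [0.1, 0, 0, -0.03, 0, 0, 0], [0.1, 0, 0, -0.03, 0, 0, 0], [0.1, 0, 0, -0.02, 0, 0, 0], [0.1, 0, 0, -0.01, 0, 0, 0], [0.1, 0, 0, -0.004, 0, 0, 0], [0.1, 0, 0, 0, 0, 0, 0]])

```text
time_s: 19.47
tcp_pos: [0.5151, 0.0972, 0.2448]
eef_rot: [-180.0, -0.0, -0.0]
contact_force: [-0.6, -0.5, -3.6]
gripper_width: 0.0268
gripper_force: 40.0
```

Call:
apply_moves(targets=[[0.1, 0.0007, 0.01, 0, 0, 0, 0], [0.1, 0.0014, 0.02, 0, 0, 0, 0], [0.1, 0.0021, 0.03, 0, 0, 0, 0], [0.1, 0.0023, 0.033, 0, 0, 0, 0], [0.1, 0.0023, 0.033, 0, 0, 0, 0], [0.1, 0.0023, 0.033, 0, 0, 0, 0], [0.1, 0.0023, 0.033, 0, 0, 0, 0], [0.1, 0.0023, 0.033, 0, 0, 0, 0], [0.1, 0.0023, 0.033, 0, 0, 0, 0], [0.1, 0.0023, 0.033, 0, 0, 0, 0], [0.1, 0.0023, 0.033, 0, 0, 0, 0], [0.1, 0.0021, 0.03, 0, 0, 0, 0], [0.1, 0.0014, 0.02, 0, 0, 0, 0], [0.1, 0.001, 0.015, 0, 0, 0, 0], [0.1, 0.0007, 0.01, 0, 0, 0, 0], [0.1, 0, 0, 0, 0, 0, 0], [0.1, 0, 0, 0, 0, 0, 0], [0.1, 0, 0, 0, 0, 0, 0]])

```text
time_s: 20.97
tcp_pos: [0.5428, -0.3013, 0.2439]
eef_rot: [-180.0, 0.1, 0.0]
contact_force: [-0.7, 0.3, -2.3]
gripper_width: 0.027
gripper_force: 40.0
```

```bash
python3 - <<'E'
from h import *
s=get_state();print(s["time_s"],s["tcp_pos"],s["eef_rot"],s["gripper_width"],s["contact_force"])
w=capture("wrist");sc=capture("scene")["frame"]
cv2.imwrite("pics/w7.png",np.hstack([w["frame"][:,100:540],cv2.resize(sc[130:330,330:510],(360,400))])[:,:,::-1])
E
```

```text
20.9667 [ 0.54275109 -0.30129362  0.24386418] [-1.79963533e+02  8.24932441e-02  1.01187600e-02] 0.026971519856654032 [-0.73146091  0.26416224 -2.32439642]
```

View pics/w7.png

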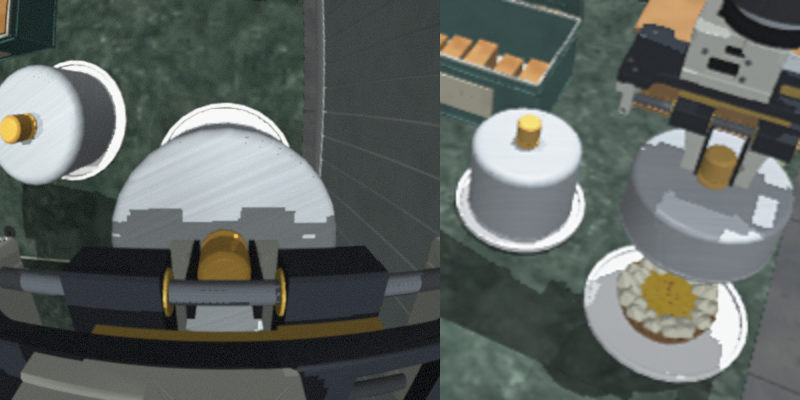

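The large cover hangs centred above the tart plate, and the medium cover stands undisturbed on its plate. Lowering.

Call:
apply_moves(targets=[[0.1, 0.001, 0, 0.008, 0, 0, 0], [0.1, 0, 0, 0.014, 0, 0, 0], [0.1, 0, 0, 0.016, 0, 0, 0], [0.1, 0, 0, 0.016, 0, 0, 0], [0.1, 0, 0, 0.016, 0, 0, 0], [0.1, 0, 0, 0.016, 0, 0, 0], [0.1, 0, 0, 0.014, 0, 0, 0], [0.1, 0, 0, 0.012, 0, 0, 0], [0.1, 0, 0, 0.01, 0, 0, 0], [0.1, 0, 0, 0.01, 0, 0, 0], [0.1, 0, 0, 0.006, 0, 0, 0], [0.1, 0, 0, 0.003, 0, 0, 0], [0.1, 0, 0, 0, 0, 0, 0], [0.1, 0, 0, 0, 0, 0, 0], [0.1, 0, 0, 0, 0, 0, 0]])

```text
time_s: 22.32
tcp_pos: [0.5447, -0.302, 0.1045]
eef_rot: [180.0, -0.1, 0.0]
contact_force: [-0.1, -0.2, -3.4]
gripper_width: 0.0269
gripper_force: 40.0
```

Call:
apply_moves(targets=[[0.1, 0, 0, 0.003, 0, 0, 0], [0.1, 0, 0, 0.003, 0, 0, 0], [0.1, 0, 0, 0.002, 0, 0, 0], [0.1, 0, 0, 0.001, 0, 0, 0], [0.1, 0, 0, 0.001, 0, 0, 0], [0.1, 0, 0, 0.0005, 0, 0, 0], [0.1, 0, 0, 0, 0, 0, 0], [0.1, 0, 0, 0, 0, 0, 0]])

```text
time_s: 22.98
tcp_pos: [0.5442, -0.3019, 0.0933]
eef_rot: [180.0, 0.0, 0.0]
contact_force: [-0.3, -0.1, -3.1]
gripper_width: 0.0267
gripper_force: 40.0
```

Call:
apply_moves(targets=[[0.1, 0, 0, 0.0005, 0, 0, 0], [0.1, 0, 0, 0.0005, 0, 0, 0], [0.1, 0, 0, 0.0003, 0, 0, 0], [0.1, 0, 0, 0, 0, 0, 0], [0.1, 0, 0, 0, 0, 0, 0]])

```text
time_s: 23.4
tcp_pos: [0.5442, -0.3018, 0.092]
eef_rot: [180.0, 0.0, 0.0]
contact_force: [-1.3, 1.4, -2.5]
gripper_width: 0.0271
gripper_force: 40.0
```

Call:
apply_moves(targets=[[0.1, 0, 0, 0.0004, 0, 0, 0], [0.1, 0, 0, 0.0004, 0, 0, 0], [0.1, 0, 0, 0, 0, 0, 0], [0.1, 0, 0, 0, 0, 0, 0]])

```text
time_s: 23.73
tcp_pos: [0.5442, -0.3019, 0.092]
eef_rot: [180.0, -0.0, 0.0]
contact_force: [-2.5, 1.9, 6.2]
gripper_width: 0.027
gripper_force: 40.0
```

Contact with the plate floor; releasing and retreating.

Call:
apply_moves(targets=[[0.35, 0, 0, 0, 0, 0, 0], [0.45, 0, 0, 0, 0, 0, 0], [0.6, 0, 0, 0, 0, 0, 0], [0.7, 0, 0, 0, 0, 0, 0], [0.7, 0, 0, 0, 0, 0, 0], [0.7, 0, 0, -0.01, 0, 0, 0], [0.7, 0, 0, -0.02, 0, 0, 0], [0.8, 0, 0, -0.03, 0, 0, 0], [0.8, 0, 0, -0.04, 0, 0, 0], [0.8, 0, 0, -0.04, 0, 0, 0], [0.8, -0.01, 0, -0.03, 0, 0, 0], [0.8, -0.03, 0, -0.01, 0, 0, 0], [0.8, -0.03, -0.01, 0, 0, 0, 0], [0.8, -0.02, 0, 0, 0, 0, 0], [0.8, -0.01, 0, 0, 0, 0, 0], [0.8, 0, 0, 0, 0, 0, 0], [0.8, 0, 0, 0, 0, 0, 0]])

```text
time_s: 25.15
tcp_pos: [0.4444, -0.2921, 0.2721]
eef_rot: [180.0, -0.1, -0.0]
contact_force: [0.8, 0.1, 0.8]
gripper_width: 0.0701
gripper_force: 0.0
```

```bash
python3 - <<'E'
from h import *
s=get_state();print(s["time_s"],s["tcp_pos"],s["contact_force"])
w=capture("wrist");sc=capture("scene")["frame"];t=capture("top")["frame"]
a=cv2.resize(sc[130:330,210:510],(600,400))
b=cv2.resize(t[150:260,180:470],(600,200)) 
cv2.imwrite("pics/w8.png",np.vstack([a,b])[:,:,::-1])
E
```

```text
25.15 [ 0.44444003 -0.29213706  0.27206798] [0.82658455 0.08881157 0.76306496]
```

View pics/w8.png

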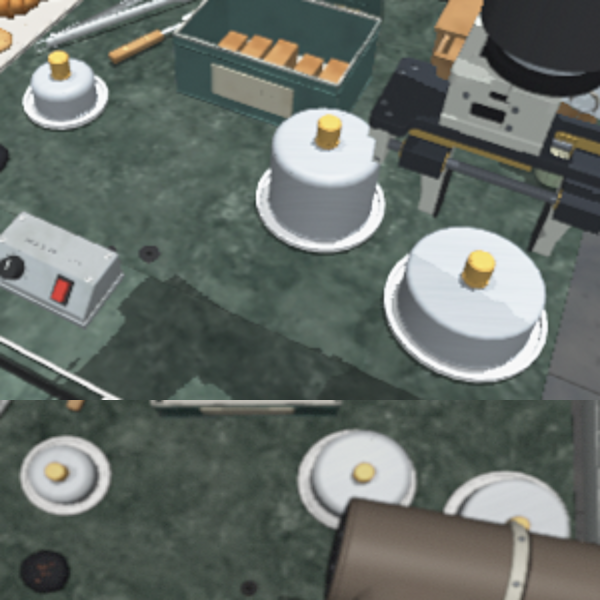

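All three covers stand flat inside their plate rims: small at (65,90), medium at (325,180), large at (470,300). The gripper is clear of everything.

```bash
python3 -c "
from plant import close_job
print(close_job())"
```

```text
the job is handed in; nothing more can be done
None
```

The stack is apart and each cake has its fitting cover (small on the cookie, tall on the bundt, wide low on the tart). In the last pictures all three stood flat inside their plate rims, and I handed the job in at about 25 s of the 96 s allowed.

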